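Set the stock tags in front of the specimen-cup bins

ROBOT

A 6-joint arm with a two-finger parallel gripper is mounted at the origin on a cart in front of the work surface, level with it; the furniture and walls round the work are solid. World frame = base frame: x ahead of the robot, y to its left, z up, the work surface at z = 0. Lengths are in m, angles in rad, forces in N, time in s.
With the tool pointing down it reaches from about 0.325 to 0.9 m from the base axis. Payload 6.1 kg.
Tool frame: the origin (TCP) lies on the centre line of the jaws, within the pads' length; the fingertips stand 25 mm ahead of it and the grasp point (between the pads) lies 6 mm ahead of it; z points along the fingers, y is the line along which they close (so a half turn about z gives the same grasp; the last joint's range is limited). The gripper opens to 87 mm and grips with 3 to 60 N. Pads are 19 mm wide; open, the fingers measure 117 mm over their backs; the gripper's body (75 mm by 190 mm) begins 51 mm behind the grasp point.
Start: joints at [1.056, 0.22, 1.526, -0, 1.395, -0.126], TCP at [0.237, 0.578, 0.248] pointing down, gripper open.
Joint ranges: [-2.98, 2.98], [-0.91, 2.08], [0.09, 2.57], [-1.24, 4.39], [0.2, 2.65], [-2.68, 2.68]. Speed limits (rad/s): [2.57, 2.57, 3.01, 3.14, 3.14, 3.14].

INTERFACE

Orientations are given as a 3x3 rotation matrix whose columns are the frame's x, y, z axes.
In Python, from cell import ctrl gives the robot as it stands.
- The arm moves only by the tool drive_tool, never from a script. Its argument "rows" is text: rows parted by semicolons, each of 6 numbers parted by spaces: the shift along the tool's x, y, z scaled (see below), then the turn, a rotation vector about the tool's x, y, z scaled (see below). In form: dx dy dz wx wy wz; .... A call has exactly 8 rows; each row shifts and turns the commanded pose from where the row before left it, along the tool's axes as they then stand; what a row does not reach is not made up. The controller multiplies each number of a shift by 500 mm and each number of a turn by 0.12 rad. A row lasts 1/12 s, in which the tool goes at most 41.7 mm and 7.16 degrees, less where a joint would pass 70% of its speed; a pose out of reach is approached as far as the arm can. A call with a number of a shift or a turn outside -1 to 1 is refused whole. A call with a gripper value outside its range is refused whole. "grip" is the gripper command: -1 is shut, 1 is fully open, values between are in proportion, set as the call begins (left out, the last holds). The fingers move at their own pace and stop on an object; "grip_force" is the grip in N (left out, the last holds). Time passes only in rows, so rows that do not move let the fingers close, or fill a call up. It gives the time, the measured TCP pose, the force, the opening and the grip force at its end, in the units of the state.
- ctrl.state(): the state, without advancing time (a new reading comes with each control period).
- ctrl.capture(name): name is "side" or "top" or "wrist"; returns a dict with "color" (400x640x3 uint8, red, green, blue), "mtx" (3x3 intrinsics, pixels), "origin" and "attitude" of the camera in the world. Camera axes: x right, y down, z forward; pixel columns grow to the right and rows downward; lengths in m; the calibration is good to about 2 mm. A picture is of the moment at which its call begins. There is no depth.
- ctrl.job_done(): hands the job in; it is judged then, once.
The state is a dict: "time_s": time; "joint_pos": joint angles; "joint_vel": joint speeds; "joint_efforts": joint torques, N m; "ee_pos": TCP position; "tool_rot": TCP orientation; "force": force on the tool from outside, world axes, zero at the start; "wrist_torque": the same for the moment, N m; "finger_gap": finger opening in m; "grasp_force": force on a finger pad.
Only numpy, scipy, OpenCV 4.12 (cv2) and the standard library are available. Lean on these libraries where they do the work, as an engineer would, in place of code of your own. Each camera call takes 0.05 s, during which the arm holds its last target. There are 200 camera calls.

TASK

Each of the four bins on the board has a hinged tag in front of it that leans left (showing a straight bar: not full) or right (showing a round disc: full). Push over with a fingertip just those tags that are wrong, so that only the full bins, those holding two cups, show the disc and the bins with one cup or none show the bar. Do not turn over a tag that is already right, do not lift anything, and leave the cups and the other things where they stand.

Things in the scene. Friction and masses are not known exactly. Their poses are not given: they have to be found in the camera images.
- board: flat grey board, 270 x 500 x 6 mm, fixed to the worktop, a little turned. Origin on its underside in the middle of the row of tags; x points from the tags to the bins, y along the row to the left. Four tag stands stand at x = 0, 125 mm apart along y (+-62.5, +-187.5 mm); four bins at x = 135 mm. A tag belongs to the bin straight behind it (which one that is varies)
- hinge_a (a point): centre of the hinge pin of tag a, 40 mm above the board's top, pin along board x. Fixed aluminium stand 68 mm (x) x 44 mm (y), its ears and rest rods reach 54 mm above the board's top. The tag is a white plate 50 mm wide (x), 4 mm thick, with a 6 mm round bead along its free edge, bead centre 55 mm from the pin: at rest 36 mm to the side of and 41 mm above the pin, upright 55 mm above
- tag_a (a joint): angle of tag a, rad: 0 = upright; +0.72 = leaning right (board -y) on its rest, upper face shows a raised round disc (25 mm) = FULL; -0.72 = leaning left (board +y), upper face shows a straight bar (36 x 8 mm) = NOT FULL. About 30 g, turns freely; push its free edge along board y from the side it leans to; past upright it falls over to the other rest by itself
- hinge_b (a point): centre of the hinge pin of tag b, 40 mm above the board's top, pin along board x. Fixed aluminium stand 68 mm (x) x 44 mm (y), its ears and rest rods reach 54 mm above the board's top. The tag is a white plate 50 mm wide (x), 4 mm thick, with a 6 mm round bead along its free edge, bead centre 55 mm from the pin: at rest 36 mm to the side of and 41 mm above the pin, upright 55 mm above
- tag_b (a joint): angle of tag b, rad: 0 = upright; +0.72 = leaning right (board -y) on its rest, upper face shows a raised round disc (25 mm) = FULL; -0.72 = leaning left (board +y), upper face shows a straight bar (36 x 8 mm) = NOT FULL. About 30 g, turns freely; push its free edge along board y from the side it leans to; past upright it falls over to the other rest by itself
- hinge_c (a point): centre of the hinge pin of tag c, 40 mm above the board's top, pin along board x. Fixed aluminium stand 68 mm (x) x 44 mm (y), its ears and rest rods reach 54 mm above the board's top. The tag is a white plate 50 mm wide (x), 4 mm thick, with a 6 mm round bead along its free edge, bead centre 55 mm from the pin: at rest 36 mm to the side of and 41 mm above the pin, upright 55 mm above
- tag_c (a joint): angle of tag c, rad: 0 = upright; +0.72 = leaning right (board -y) on its rest, upper face shows a raised round disc (25 mm) = FULL; -0.72 = leaning left (board +y), upper face shows a straight bar (36 x 8 mm) = NOT FULL. About 30 g, turns freely; push its free edge along board y from the side it leans to; past upright it falls over to the other rest by itself
- hinge_d (a point): centre of the hinge pin of tag d, 40 mm above the board's top, pin along board x. Fixed aluminium stand 68 mm (x) x 44 mm (y), its ears and rest rods reach 54 mm above the board's top. The tag is a white plate 50 mm wide (x), 4 mm thick, with a 6 mm round bead along its free edge, bead centre 55 mm from the pin: at rest 36 mm to the side of and 41 mm above the pin, upright 55 mm above
- tag_d (a joint): angle of tag d, rad: 0 = upright; +0.72 = leaning right (board -y) on its rest, upper face shows a raised round disc (25 mm) = FULL; -0.72 = leaning left (board +y), upper face shows a straight bar (36 x 8 mm) = NOT FULL. About 30 g, turns freely; push its free edge along board y from the side it leans to; past upright it falls over to the other rest by itself
- bin_a: open grey plastic bin, 140 mm (board x) x 76 mm (board y) x 34 mm high, walls and floor 3 mm, fixed on the board; room for two cups one behind the other. Full = two cups in it; with one cup or none it is not full. Origin: centre of its underside; axes as the board's
- bin_b: open grey plastic bin, 140 mm (board x) x 76 mm (board y) x 34 mm high, walls and floor 3 mm, fixed on the board; room for two cups one behind the other. Full = two cups in it; with one cup or none it is not full. Origin: centre of its underside; axes as the board's
- bin_c: open grey plastic bin, 140 mm (board x) x 76 mm (board y) x 34 mm high, walls and floor 3 mm, fixed on the board; room for two cups one behind the other. Full = two cups in it; with one cup or none it is not full. Origin: centre of its underside; axes as the board's
- bin_d: open grey plastic bin, 140 mm (board x) x 76 mm (board y) x 34 mm high, walls and floor 3 mm, fixed on the board; room for two cups one behind the other. Full = two cups in it; with one cup or none it is not full. Origin: centre of its underside; axes as the board's
- cup_1: specimen cup with screw lid, 61 mm across the lid, 68 mm high, loose, standing in one of the bins (two bins hold two cups, one holds one, one is empty; lid colour means nothing). Origin: centre of its underside, z up
- cup_2: specimen cup with screw lid, 61 mm across the lid, 68 mm high, loose, standing in one of the bins (two bins hold two cups, one holds one, one is empty; lid colour means nothing). Origin: centre of its underside, z up
- cup_3: specimen cup with screw lid, 61 mm across the lid, 68 mm high, loose, standing in one of the bins (two bins hold two cups, one holds one, one is empty; lid colour means nothing). Origin: centre of its underside, z up
- cup_4: specimen cup with screw lid, 61 mm across the lid, 68 mm high, loose, standing in one of the bins (two bins hold two cups, one holds one, one is empty; lid colour means nothing). Origin: centre of its underside, z up
- cup_5: specimen cup with screw lid, 61 mm across the lid, 68 mm high, loose, standing in one of the bins (two bins hold two cups, one holds one, one is empty; lid colour means nothing). Origin: centre of its underside, z up
- dropper_a: reagent dropper bottle, 30 x 30 x 80 mm, loose on the board between two bins. Only to be left alone. Origin: centre of its underside
- dropper_b: reagent dropper bottle, 30 x 30 x 80 mm, loose on the board between two bins. Only to be left alone. Origin: centre of its underside
- timer: bench timer, 64 x 64 x 19 mm, loose, right of the board. Only to be left alone. Origin: centre of its underside
- marker: marker pen, 17 x 135 x 16 mm, loose, left of the board. Only to be left alone. Origin: centre of its underside
- coverglass_box: small carton, 55 x 55 x 22 mm, loose, right of the board. Only to be left alone. Origin: centre of its underside

How it is judged:
At the end, for the whole second after the job is handed in: Each tag in front of a bin with two cups lies on its right rest (joint above +0.6 rad, disc up), each tag in front of a bin with one cup or none on its left rest (below -0.6 rad, bar up), tags still (under 0.2 rad/s), and every cup and other loose thing within 30 mm of its start ((((horizontal distance between hinge_a and bin_a below 0.16 m or horizontal distance between hinge_a and bin_b below 0.16 m) and value of joint tag_a above 0.6 rad) or ((horizontal distance between hinge_a and bin_c below 0.16 m or horizontal distance between hinge_a and bin_d below 0.16 m) and value of joint tag_a below -0.6 rad)) and (((horizontal distance between hinge_b and bin_a below 0.16 m or horizontal distance between hinge_b and bin_b below 0.16 m) and value of joint tag_b above 0.6 rad) or ((horizontal distance between hinge_b and bin_c below 0.16 m or horizontal distance between hinge_b and bin_d below 0.16 m) and value of joint tag_b below -0.6 rad)) and (((horizontal distance between hinge_c and bin_a below 0.16 m or horizontal distance between hinge_c and bin_b below 0.16 m) and value of joint tag_c above 0.6 rad) or ((horizontal distance between hinge_c and bin_c below 0.16 m or horizontal distance between hinge_c and bin_d below 0.16 m) and value of joint tag_c below -0.6 rad)) and (((horizontal distance between hinge_d and bin_a below 0.16 m or horizontal distance between hinge_d and bin_b below 0.16 m) and value of joint tag_d above 0.6 rad) or ((horizontal distance between hinge_d and bin_c below 0.16 m or horizontal distance between hinge_d and bin_d below 0.16 m) and value of joint tag_d below -0.6 rad)) and velocity of joint tag_a between -0.2 and 0.2 rad/s and velocity of joint tag_b between -0.2 and 0.2 rad/s and velocity of joint tag_c between -0.2 and 0.2 rad/s and velocity of joint tag_d between -0.2 and 0.2 rad/s and distance of each of cup_1, cup_2, cup_3, cup_4, cup_5, dropper_a, dropper_b, timer, marker, coverglass_box from where it was at the start of the episode below 0.03 m); the robot touches nothing.
It fails at once if a tag that was already right is turned over (((horizontal distance between hinge_a and bin_c below 0.16 m or horizontal distance between hinge_a and bin_d below 0.16 m) and value of joint tag_a above 0 rad) or ((horizontal distance between hinge_b and bin_c below 0.16 m or horizontal distance between hinge_b and bin_d below 0.16 m) and value of joint tag_b above 0 rad) or ((horizontal distance between hinge_c and bin_c below 0.16 m or horizontal distance between hinge_c and bin_d below 0.16 m) and value of joint tag_c above 0 rad) or ((horizontal distance between hinge_d and bin_a below 0.16 m or horizontal distance between hinge_d and bin_b below 0.16 m) and value of joint tag_d below 0 rad)).
It fails at once if a cup or any other loose thing is carried or pushed more than 30 mm away (distance of any of cup_1, cup_2, cup_3, cup_4, cup_5, dropper_a, dropper_b, timer, marker, coverglass_box from where it was at the start of the episode above 0.03 m).
It fails at once if a cup or any other loose thing is lifted (height (world z) of any of cup_1, cup_2, cup_3, cup_4, cup_5, dropper_a, dropper_b, timer, marker, coverglass_box above 0.025 m).
It fails at once if a cup or dropper bottle is tipped over (angle between any of cup_1, cup_2, cup_3, cup_4, cup_5, dropper_a, dropper_b's own z axis and vertical above 0.5 rad).
It also fails if it takes over 51 s, if anything falls off the work surface, if the arm or the gripper's body presses on something with over 40 N, if the wrist force passes 120 N, or if a joint passes its speed limit or range.

## Working session

There is one attempt and no reset: what is moved stays moved. The work goes in short steps, Python scripts to look and compute and a tool call to move; the robot and the scene stay as the last step left them, time stands still between calls to the robot, and variables do not carry over. Pictures are saved under pics/ and viewed, at most 10 in all, crops included, and the job is handed in when it is done.

Besides the shell and the picture viewer there is one more tool, called after "Call:" in YAML: its name, and indented under it one key for each argument. drive_tool: Moves the arm, as the interface text tells. Its arguments: {"type":"object","properties":{"rows":{"type":"string"},"grip":{"type":"number"},"grip_force":{"type":"number"}},"required":["rows"]}

```bash
mkdir -p pics
python3 - <<'E'
from cell import ctrl
import cv2,pickle
s=ctrl.state();print(s['time_s'],s['ee_pos'],s['tool_rot'],s['finger_gap'])
d={}
for n in('top','side'):
    c=ctrl.capture(n);d[n]=c;cv2.imwrite(f'pics/{n}0.png',c['color'][:,:,::-1]);print(n,c['mtx'],c['origin'],c['attitude'])
pickle.dump(d,open('cams.pkl','wb'))
E
```

```text
0.0 [0.23661368 0.57786403 0.24645004] [[-9.25371013e-01  3.79061359e-01 -9.87382251e-04]
 [ 3.79062538e-01  9.25369565e-01 -1.66159480e-03]
 [ 2.83847102e-04 -1.91187128e-03 -9.99998132e-01]] 0.08715921943159594
top [[449.15655577   0.         318.07744429]
 [  0.         449.15655577 202.57168168]
 [  0.           0.           1.        ]] [ 0.53957313 -0.04839176  1.60941728] [[ 0.01547956 -0.99905912  0.04051239]
 [-0.99976268 -0.01484388  0.01594505]
 [-0.01532869 -0.0407496  -0.9990518 ]]
side [[511.58030729   0.         317.52559108]
 [  0.         511.58030729 199.02696135]
 [  0.           0.           1.        ]] [ 0.88293574 -1.71509018  1.03521364] [[ 0.99007712  0.06184118 -0.12618627]
 [ 0.14022724 -0.493217    0.85852974]
 [-0.00914472 -0.8677054  -0.49699468]]
```

Run:
```python
import cv2
i=cv2.imread('pics/top0.png');cv2.imwrite('pics/top0c.png',cv2.resize(i[90:330,180:500],None,fx=2.5,fy=2.5,interpolation=cv2.INTER_CUBIC))
```

```text
(no output)
```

View pics/top0c.png

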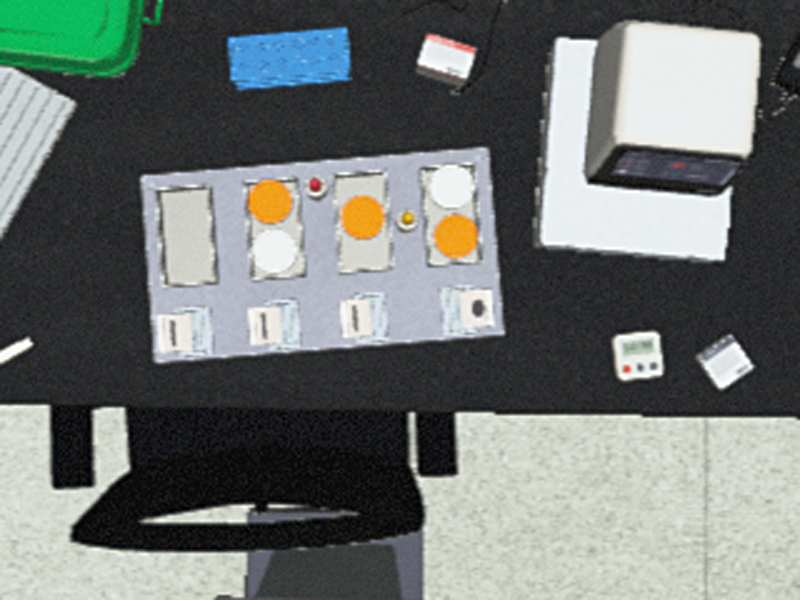

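View pics/side0.png

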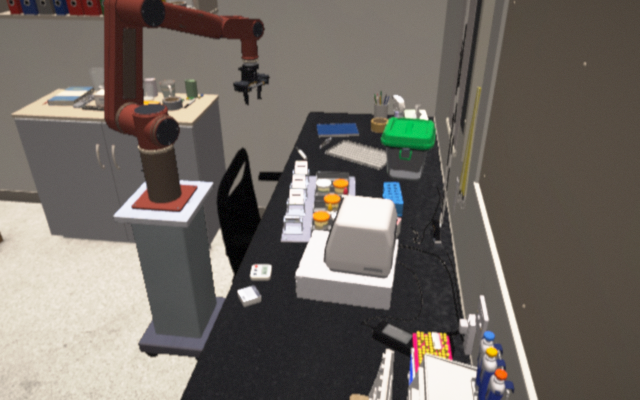

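The top view (2.5x crop) shows these bins from left to right: empty, two cups, one cup, two cups. The tags read bar, bar, bar, disc, at crop pixels (175,332), (265,325), (355,318) and (475,308). Only the second tag from the left is wrong. The side view matches the layout.

```bash
cat > h.py <<'E'
import numpy as np,pickle,cv2
d=pickle.load(open('cams.pkl','rb'))
def ray(c,u,v,z):
    r=c['attitude']@np.linalg.inv(c['mtx'])@[u,v,1];o=c['origin'];return o+r*(z-o[2])/r[2]
def proj(c,p):
    q=c['mtx']@(c['attitude'].T@(np.array(p)-c['origin']));return q[:2]/q[2]
E
python3 - <<'E'
from h import *
c=d['top']
P=np.array([ray(c,180+u/2.5,90+v/2.5,.006) for u,v in [(141,176),(488,149),(503,333),(154,361)]])
print(P,[np.linalg.norm(P[i]-P[i-1]) for i in range(4)])
y=(P[0]+P[3]-P[1]-P[2]);y/=np.linalg.norm(y);x=np.array([y[1],-y[0],0])
cen=P.mean(0);print('yaw',np.arctan2(x[1],x[0]),cen)
# cups: lid centres at z~.006+.003+.068
for u,v in [(270,201),(275,250),(362,217),(452,186),(456,236)]:
    q=ray(c,180+u/2.5,90+v/2.5,.077)-cen;print('cup',q@x,q@y)
for u,v in [(175,332),(265,325),(355,318),(475,308)]:
    q=ray(c,180+u/2.5,90+v/2.5,.075)-cen;print('tag',q@x,q@y)
E
```

```text
[[ 0.75202899  0.27334865  0.006     ]
 [ 0.79759215 -0.22455847  0.006     ]
 [ 0.53446472 -0.24858617  0.006     ]
 [ 0.48675475  0.24863489  0.006     ]] [np.float64(0.266422959781468), np.float64(0.4999874991866055), np.float64(0.2642222090933292), np.float64(0.49950477533020904)]
yaw 0.09345672010692677 [0.64271015 0.01220973 0.006     ]
cup 0.07396600779901788 0.06205605911073733
cup 0.006282896422694948 0.06028670202917723
cup 0.04200478377527521 -0.061973936691184
cup 0.07465959366878615 -0.18810032630383708
cup 0.005849613706503378 -0.18793162872800703
tag -0.09486802047822014 0.2054693420674187
tag -0.09493201570892464 0.08181633257298952
tag -0.09499588626807683 -0.04159578377247533
tag -0.09417472819031478 -0.20584685259766006
```

Call:
drive_tool:
  rows: "0 0 0 0 0 -1; 0 0 0 0 0 -1; 0 0 0 0 0 -1; 0 0 0 0 0 -1; 0 0 0 0 0 0; 0 0 0 0 0 0; 0 0 0 0 0 0; 0 0 0 0 0 0"
  grip: -1

```text
time_s: 0.77
ee_pos: [0.2369, 0.5783, 0.2474]
tool_rot: [[-0.996, -0.089, -0.0], [-0.089, 0.996, -0.0], [0.0, -0.0, -1.0]]
force: [-0.5, 0.1, 0.2]
finger_gap: 0.0415
grasp_force: 0.0
```

```bash
cat > g.py <<'E'
from h import *
from cell import ctrl
import sys
s=ctrl.state();R=np.array(s['tool_rot']);p=np.array(s['ee_pos'])
bx,by=map(float,sys.argv[1:3]);z=float(sys.argv[3])
x=np.array([.9956,.0933,0]);y=np.array([-.0933,.9956,0]);cen=np.array([.6427,.0122,0])
t=cen+(bx-.095)*x+by*y;t[2]=z
print(s['time_s'],p.round(4),s['finger_gap'],s['force'],'board',(p-cen)@x+.095,(p-cen)@y,'tooly yaw',np.arctan2(R[1,1],R[0,1]),'target',t,'units',R.T@(t-p)/.5)
E
python3 g.py 0 .137 .2
```

```text
0.7667 [0.2369 0.5783 0.2474] 0.041549472098992 [-0.49918906  0.0818096   0.20491057] board -0.2562138572639511 0.6014520328303293 tooly yaw 1.6595913234893085 target [0.5353359 0.1397337 0.2      ] units [-0.51678739 -0.92654962  0.09483145]
```

Call:
drive_tool:
  rows: "-0.032 -0.058 0.006 0 0 0; -0.032 -0.058 0.006 0 0 0; -0.032 -0.058 0.006 0 0 0; -0.032 -0.058 0.006 0 0 0; -0.032 -0.058 0.006 0 0 0; -0.032 -0.058 0.006 0 0 0; -0.032 -0.058 0.006 0 0 0; -0.032 -0.058 0.006 0 0 0"

```text
time_s: 1.43
ee_pos: [0.3862, 0.3576, 0.2236]
tool_rot: [[-0.996, -0.089, 0.0], [-0.089, 0.996, 0.0], [-0.0, 0.0, -1.0]]
force: [0.1, -0.6, -0.5]
finger_gap: 0.0009
grasp_force: 0.0
```

Call:
drive_tool:
  rows: "-0.032 -0.058 0.006 0 0 0; -0.032 -0.058 0.006 0 0 0; -0.032 -0.058 0.006 0 0 0; -0.032 -0.058 0.006 0 0 0; -0.032 -0.058 0.006 0 0 0; -0.032 -0.058 0.006 0 0 0; -0.032 -0.058 0.006 0 0 0; 0 0 0 0 0 0"

```text
time_s: 2.1
ee_pos: [0.5181, 0.1624, 0.2022]
tool_rot: [[-0.996, -0.085, 0.001], [-0.085, 0.996, -0.002], [-0.001, -0.002, -1.0]]
force: [0.4, 0.7, -0.6]
finger_gap: 0.0007
grasp_force: 0.0
```

```bash
python3 g.py 0 .137 .097
python3 - <<'E'
from cell import ctrl
import cv2
c=ctrl.capture('wrist');cv2.imwrite('pics/w1.png',c['color'][:,:,::-1])
E
```

```text
2.1 [0.5181 0.1624 0.2022] 0.0007381859044389106 [ 0.3884595   0.7233714  -0.64490282] board -0.015057978862384358 0.16119460642759637 tooly yaw 1.655899439928838 target [0.5353359 0.1397337 0.097    ] units [-0.03031903 -0.04768775  0.21054067]
```

View pics/w1.png

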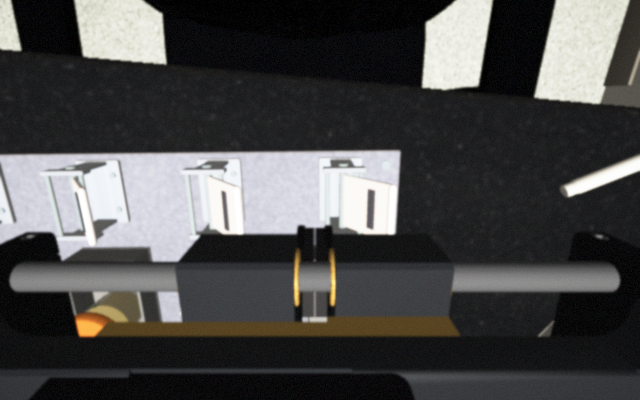

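The wrist view shows the bar tags at (370,205), (222,205) and (85,210), with the closed fingers between tags 1 and 2. I'll move sideways first, then down.

Call:
drive_tool:
  rows: "-0.015 -0.024 0 0 0 0; -0.015 -0.024 0 0 0 0; 0 0 0.035 0 0 0; 0 0 0.035 0 0 0; 0 0 0.035 0 0 0; 0 0 0.035 0 0 0; 0 0 0.035 0 0 0; 0 0 0.035 0 0 0"

```text
time_s: 2.82
ee_pos: [0.533, 0.1448, 0.097]
tool_rot: [[-0.996, -0.092, 0.001], [-0.092, 0.996, 0.0], [-0.001, -0.0, -1.0]]
force: [0.4, 0.2, -0.4]
finger_gap: 0.0005
grasp_force: 0.0
```

```bash
python3 g.py 0 .137 .097; python3 g.py 0 .06 .097
python3 - <<'E'
from cell import ctrl
import cv2
c=ctrl.capture('top');cv2.imwrite('pics/t1.png',cv2.resize(c['color'][140:260,220:400,::-1],None,fx=4,fy=4))
E
```

```text
2.8167 [0.533  0.1448 0.097 ] 0.0004975216148329851 [ 0.35468507  0.22304603 -0.36999891] board -0.0018581520111604494 0.14229259820471835 tooly yaw 1.662784005584776 target [0.5353359 0.1397337 0.097    ] units [-3.74616841e-03 -1.06009207e-02  8.15194105e-05]
2.8167 [0.533  0.1448 0.097 ] 0.0004975216148329851 [ 0.35468507  0.22304603 -0.36999891] board -0.0018581520111604494 0.14229259820471835 tooly yaw 1.662784005584776 target [0.54252   0.0630725 0.097    ] units [-3.96972297e-03 -1.64594925e-01  9.25319985e-05]
```

View pics/t1.png

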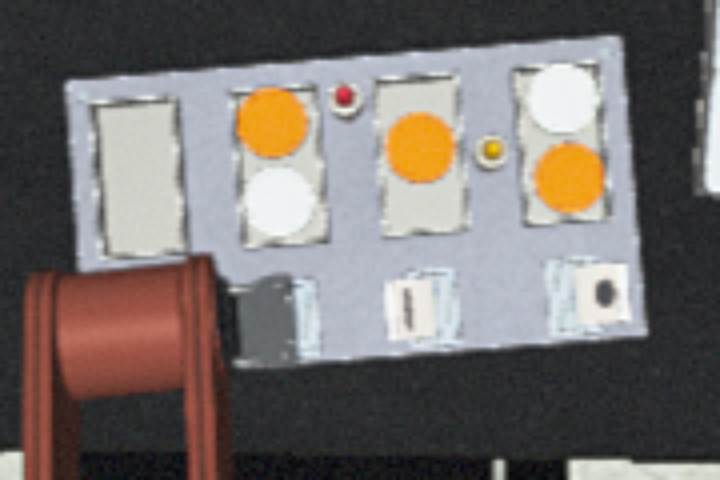

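The top view shows the gripper at (265,320), left of tag 2's stand, with everything else untouched. I'll push slowly toward board -y.

Call:
drive_tool:
  rows: "0 -0.01 0 0 0 0; 0 -0.01 0 0 0 0; 0 -0.01 0 0 0 0; 0 -0.01 0 0 0 0; 0 -0.01 0 0 0 0; 0 -0.01 0 0 0 0; 0 -0.01 0 0 0 0; 0 -0.01 0 0 0 0"

```text
time_s: 3.53
ee_pos: [0.5366, 0.1041, 0.0979]
tool_rot: [[-0.996, -0.091, 0.001], [-0.091, 0.996, 0.0], [-0.001, 0.0, -1.0]]
force: [0.3, 1.3, 0.5]
finger_gap: 0.0004
grasp_force: 0.2
```

Call:
drive_tool:
  rows: "0 -0.01 0 0 0 0; 0 -0.01 0 0 0 0; 0 -0.01 0 0 0 0; 0 -0.01 0 0 0 0; 0 -0.01 0 0 0 0; 0 -0.01 0 0 0 0; 0 -0.01 0 0 0 0; 0 -0.01 0 0 0 0"

```text
time_s: 4.2
ee_pos: [0.54, 0.0643, 0.0975]
tool_rot: [[-0.996, -0.091, -0.0], [-0.091, 0.996, -0.0], [0.0, -0.0, -1.0]]
force: [-0.0, -0.6, 0.4]
finger_gap: -0.0001
grasp_force: 0.0
```

```bash
python3 g.py 0 .06 .097
python3 - <<'E'
from cell import ctrl
import cv2
c=ctrl.capture('wrist');cv2.imwrite('pics/w2.png',c['color'][:,:,::-1])
E
```

```text
4.2 [0.54   0.0643 0.0975] -6.041451683479529e-05 [-0.01924164 -0.64267864  0.38644856] board -0.002412621113796587 0.061427425532225646 tooly yaw 1.6620038044232701 target [0.54252   0.0630725 0.097    ] units [-0.00484628 -0.0028532   0.00099807]
```

View pics/w2.png

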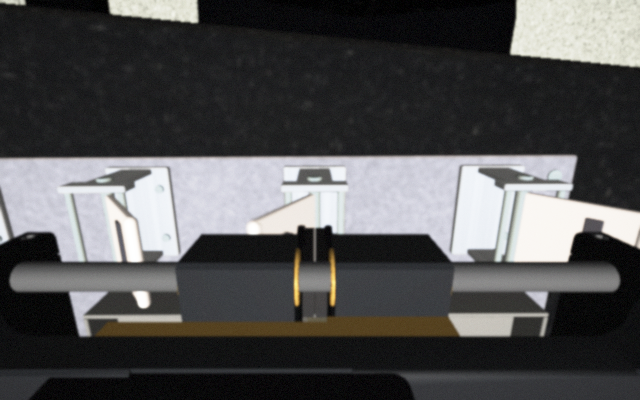

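Tag 2's plate at (280,215) now leans right on its other side. I'll back off to the left and lift.

Call:
drive_tool:
  rows: "0 0.02 0 0 0 0; 0 0.02 0 0 0 0; 0 0 -0.04 0 0 0; 0 0 -0.06 0 0 0; 0 0 -0.06 0 0 0; 0 0 -0.06 0 0 0; 0 0 -0.06 0 0 0; 0 0 0 0 0 0"

```text
time_s: 4.92
ee_pos: [0.5414, 0.0863, 0.245]
tool_rot: [[-0.996, -0.092, 0.011], [-0.092, 0.996, 0.001], [-0.011, -0.0, -1.0]]
force: [0.2, 0.1, 0.4]
finger_gap: 0.0002
grasp_force: 0.0
```

Call:
drive_tool:
  rows: "0 0.06 0 0 0 0; 0 0.06 0 0 0 0; 0 0.06 0 0 0 0; 0 0.06 0 0 0 0; 0 0.06 0 0 0 0; 0 0.06 0 0 0 0; 0 0 0 0 0 0; 0 0 0 0 0 0"

```text
time_s: 5.58
ee_pos: [0.5206, 0.2663, 0.2369]
tool_rot: [[-0.995, -0.095, -0.001], [-0.095, 0.995, -0.0], [0.001, -0.0, -1.0]]
force: [0.3, -0.3, -0.5]
finger_gap: 0.0004
grasp_force: 0.0
```

Run:
```python
from cell import ctrl
import cv2
c=ctrl.capture('top');cv2.imwrite('pics/t2.png',cv2.resize(c['color'][140:260,220:400,::-1],None,fx=4,fy=4))
```

```text
(no output)
```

View pics/t2.png

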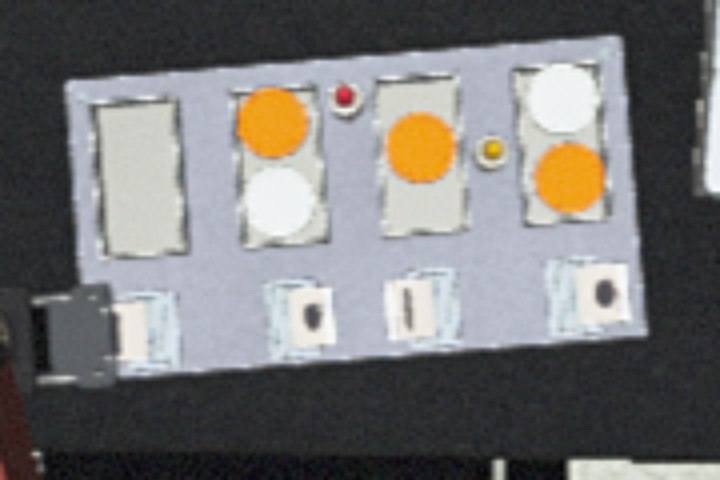

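Tag 2 now shows the disc at (312,317). Tag 1 still leans left at (130,330), tag 3 shows its bar at (408,308), and tag 4 shows its disc at (604,293). Cups and droppers have not moved.

```bash
python3 -c "
from cell import ctrl
print(ctrl.job_done())"
```

```text
the job is handed in; nothing more can be done
None
```

I turned over the one wrong tag (second from the left, in front of a bin with two cups) so it now shows the disc; the other three were already right and still lean as they did, the cups and droppers have not moved, and the job is handed in, though it returned no verdict.

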